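Stack the storage crocks on their stand

TASK

The stacking storage set has been washed and its parts are spread over the worktop. Build it up again on the round wooden stand where that stands, from the bottom up and one part at a time: first the widest crock on the stand, then the medium one on it, then the narrowest, and last the wooden lid, each seated fully home in the part below. Let go of everything with the tower upright, and leave the salt shaker, mug, glass and spice jar standing where they are.

Things in the scene. Friction and masses are not known exactly. Their poses are not given: they have to be found in the camera images.
- stand: round wooden stand, a flat disc 84 mm across and 20 mm high with a round recess 54 mm across and 10 mm deep in its top; it does not move. The point is the centre of its underside, on the worktop; z up. The widest crock's shoulder comes to rest on its top face, 20 mm above the worktop.
- crock_large_center (a point): Widest of three loose round open orange-brown stoneware crocks: cylinder 64 mm across, 70 mm high in all, 250 g. Below its shoulder a tapered foot 8 mm deep (50 mm across, 40 at the bottom) drops into the 54 mm hole of the stand; the shoulder then rests on that part's top face. Own bore 48 mm across. Point: its centre, on the axis, 35 mm above its underside and below its top; z up.
- crock_medium_center (a point): Middle-sized of three loose round open orange-brown stoneware crocks: cylinder 54 mm across, 66 mm high in all, 200 g. Below its shoulder a tapered foot 8 mm deep (44 mm across, 34 at the bottom) drops into the 48 mm hole of the large crock; the shoulder then rests on that part's top face. Own bore 38 mm across. Point: its centre, on the axis, 33 mm above its underside and below its top; z up.
- crock_small_center (a point): Narrowest of three loose round open orange-brown stoneware crocks: cylinder 44 mm across, 62 mm high in all, 150 g. Below its shoulder a tapered foot 8 mm deep (34 mm across, 24 at the bottom) drops into the 38 mm hole of the medium crock; the shoulder then rests on that part's top face. Own bore 29 mm across. Point: its centre, on the axis, 31 mm above its underside and below its top; z up.
- lid_knob (a point): Loose wooden lid, 44 mm high, 80 g, knob up: disc 40 mm across, 6 mm thick; on it a knob 22 mm across, 30 mm high, to hold it by; below it a tapered foot 8 mm deep (25 mm across, 17 at the bottom) that drops into the 29 mm mouth of the small crock, the disc then resting on its top face. Point: half-way up the knob, on the axis, 29 mm above the underside of the foot, 15 mm above the disc; z up.
- salt_shaker: glass salt shaker with a grey domed top, 44 mm across, 90 mm high, standing loose among the parts; a bystander. The point is the centre of its underside; z up.
- mug: cream stoneware mug standing upside down on its rim, 71 x 106 x 85 mm with its handle; a bystander, loose. The point is the middle of its outline on the worktop: its round body, 71 mm across, is centred 18 mm from there along its own +y, and the handle reaches 53 mm from there along -y; z up.
- glass: ribbed pale green drinking glass standing upside down, 69 mm across, 104 mm high, loose; a bystander. The point is the centre of its outline on the worktop; z up.
- spice_jar: small white and clear spice jar, 47 mm across, 98 mm high, loose; a bystander. The point is the centre of its underside; z up.
Mind the look-alikes: they are no part of the job. What is shaped like the part that bears crock_small_center but blue is not meant.

How it is judged:
On the way, in this order (a step that is already met when the one before it is completed fails the run):
1. the large crock is seated fully and upright on the stand (horizontal distance between crock_large_center and stand below 0.006 m and horizontal distance between crock_large_center and stand below 0.01 m and z of crock_large_center in the frame of stand between 0.043 and 0.051 m and angle between crock_large_center's own z axis and vertical below 0.08 rad), for 0.2 s.
2. the medium crock is seated fully and upright on the large crock (horizontal distance between crock_medium_center and crock_large_center below 0.006 m and horizontal distance between crock_medium_center and stand below 0.01 m and z of crock_medium_center in the frame of stand between 0.103 and 0.111 m and angle between crock_medium_center's own z axis and vertical below 0.08 rad), for 0.2 s.
3. the small crock is seated fully and upright on the medium crock (horizontal distance between crock_small_center and crock_medium_center below 0.006 m and horizontal distance between crock_small_center and stand below 0.01 m and z of crock_small_center in the frame of stand between 0.159 and 0.167 m and angle between crock_small_center's own z axis and vertical below 0.08 rad), for 0.2 s.
4. the lid is seated fully and upright on the small crock (horizontal distance between lid_knob and crock_small_center below 0.006 m and horizontal distance between lid_knob and stand below 0.01 m and z of lid_knob in the frame of stand between 0.211 and 0.219 m and angle between lid_knob's own z axis and vertical below 0.08 rad), for 0.2 s.
At the end, for the whole second after the job is handed in: Stand, large, medium, small crock and lid stacked in that order: axes within 6 mm of the part below (10 mm of the stand), within 4 mm of seated height, tilt under 0.08 rad; released, at rest; salt shaker, mug, glass and spice jar upright within 30 mm of their places (all of step 1 and all of step 2 and all of step 3 and all of step 4 and linear speed of each of crock_large, crock_medium, crock_small, lid below 0.02 m/s and angular speed of each of crock_large, crock_medium, crock_small, lid below 0.2 rad/s and distance of each of salt_shaker, mug, glass, spice_jar from where it was at the start of the episode below 0.03 m and angle between each of salt_shaker, mug, glass, spice_jar's own z axis and vertical below 0.15 rad); the robot touches nothing.
It fails at once if the salt shaker is knocked over or pushed 30 mm or more from its place (distance of salt_shaker from where it was at the start of the episode above 0.03 m or angle between salt_shaker's own z axis and vertical above 0.5 rad).
It fails at once if the mug is knocked over or pushed 30 mm or more from its place (distance of mug from where it was at the start of the episode above 0.03 m or angle between mug's own z axis and vertical above 0.5 rad).
It fails at once if the glass is knocked over or pushed 30 mm or more from its place (distance of glass from where it was at the start of the episode above 0.03 m or angle between glass's own z axis and vertical above 0.5 rad).
It fails at once if the spice jar is knocked over or pushed 30 mm or more from its place (distance of spice_jar from where it was at the start of the episode above 0.03 m or angle between spice_jar's own z axis and vertical above 0.5 rad).
It fails at once if a crock or the lid is tipped over (angle between any of crock_large_center, crock_medium_center, crock_small_center, lid_knob's own z axis and vertical above 0.8 rad).
It also fails if it takes over 112 s, if anything falls off the work surface, if the arm or the gripper's body presses on something with over 40 N, if the wrist force passes 120 N, or if a joint passes its speed limit or range.

ROBOT

A 7-joint arm with a two-finger parallel gripper is mounted at the origin on a cart in front of the work surface, level with it; the furniture and walls round the work are solid. World frame = base frame: x ahead of the robot, y to its left, z up, the work surface at z = 0. Lengths are in m, angles in rad, forces in N, time in s.
With the tool pointing down it reaches from about 0.425 to 0.925 m from the base axis. Payload 6.8 kg.
Tool frame: the origin (TCP) lies on the front face of the gripper's body, between the roots of the fingers; the fingertips stand 73 mm ahead of it and the grasp point (between the pads) lies 54 mm ahead of it (env.nose_length is the distance from the TCP to the fingertips, in m); z points along the fingers, y is the direction in which the jaws open and shut (so a half turn about z gives the same grasp; the last joint's range is limited). The gripper opens to 85 mm and grips with 20 to 120 N. Pads are 22 mm wide; open, the fingers measure 114 mm over their backs; the gripper's body (76 mm by 85 mm) begins 54 mm behind the grasp point. The pads swing forward as they close: fully open they stand 13 mm farther back than shut.
Start: joints at [1.103, 0.477, 0.022, 1.555, -0.011, 1.109, -0.083], TCP at [0.238, -0.632, 0.304] pointing down, gripper open.
Joint ranges: [-2.96, 2.96], [-0.34, 2.1], [-1.41, 1.46], [0.24, 2.44], [-1.37, 4.51], [0.17, 1.92], [-2.96, 2.96]. Speed limits (rad/s): [2.39, 2.39, 3.14, 3.14, 3.14, 3.14, 3.14].

INTERFACE

Orientations are given as a unit quaternion [w, x, y, z].
In Python, from cell import env, kin, camera, calibration, job gives the robot as it stands. The module is installed in compiled form; this text tells all that it offers. Calls block until the motion is done:
- env.reach(position, orientation): joint-space move of the TCP to a pose.
- env.movel(position, velocity=0.15, rot=None, stop_force=None): straight line of the TCP; rot=None keeps the orientation; velocity is the mean speed in m/s. With stop_force (N) it stops when the force on the tool has changed by that much, and returns True; else False.
- env.goto_joints(angles): joint-space move.
- env.grip(opening, f_grip=None): finger opening in m; f_grip is the grip in N (None keeps the last); returns when the fingers have stopped.
- env.dwell(seconds).
- kin.inverse_kinematics(position, orientation): joint angles nearest the present ones, or None.
- env.get_state(): the state.
- camera(name): name is "scene" or "side" or "wrist"; returns (picture, depth): 480x640x3 uint8, blue, green, red; 480x640 float32, m along the optical axis (not along the pixel's ray), 0 where there is no reading.
- calibration(name): a dict with "fx", "fy", "cx", "cy" (pixels), "rvec" (rotation vector, rad) and "tvec" (3), from world to camera coordinates, as OpenCV has them. Camera axes: x right, y down, z forward; pixel columns grow to the right and rows downward; lengths in m; the calibration is good to about 2 mm. The wrist camera is an equidistant fisheye: a pixel r from the principal point sees the ray r / f radians off the axis. A picture is of the moment at which its call begins: read the wrist's pose just before it. calibration takes no time and is no camera call; for the wrist camera it gives the pose at the moment of the call.
A pose or a line that the arm cannot do raises env.PlanningError and nothing moves.
- job.job_done(): hands the job in, once; it reports no verdict.
The state is a dict: "time": time; "qpos": joint angles; "joint_velocities": joint speeds; "joint_torque": joint torques, N m; "tcp_pos": TCP position; "orientation": TCP orientation; "force": force on the tool from outside, world axes, zero at the start; "torque": the same for the moment, N m; "opening": finger opening in m.
Only numpy, scipy, OpenCV 4.12 (cv2) and the standard library are available. Lean on these libraries where they do the work, as an engineer would, in place of code of your own. Each camera call takes 0.05 s, during which the arm holds its last target. There are 200 camera calls.

## Working session

There is one attempt and no reset: what is moved stays moved. The work goes in short steps, each a Python script; the robot and the scene stay as the last script left them, time stands still between calls to the robot, and variables do not carry over. Pictures are saved under pics/ and viewed, about 12 in all and at most 16, crops included, and the job is handed in when it is done.

```bash
mkdir -p pics
cat > h.py <<'E'
import numpy as np, cv2
from cell import env, kin, camera, calibration, job
def cloud(name):
    c=calibration(name); p,d=camera(name)
    R,_=cv2.Rodrigues(np.array(c["rvec"],float)); t=np.array(c["tvec"],float).ravel()
    v,u=np.mgrid[0:480,0:640].astype(float)
    x=(u-c["cx"])/c["fx"]; y=(v-c["cy"])/c["fy"]
    if name=="wrist":
        r=np.hypot(x,y)+1e-9; s=np.tan(np.minimum(r,1.5))/r; x=x*s; y=y*s
    P=np.stack([x*d,y*d,d],-1)
    W=(P-t)@R
    W[d<=0]=np.nan
    return p,d,W
E
python3 - <<'E'
from h import *
for n in ("scene","side"):
    p,d,W=cloud(n); cv2.imwrite(f"pics/{n}0.png",p); np.save(f"pics/{n}0.npy",W)
    c=calibration(n); R,_=cv2.Rodrigues(np.array(c["rvec"],float)); print(n,-R.T@np.array(c["tvec"]).ravel(),c["fx"])
print(env.get_state(), env.nose_length)
E
```

```text
scene [-0.11390186  0.50644875  0.73812293] 446.7942468971846
side [ 0.61345164 -0.86543591  0.59148334] 473.4341996066049
{'time': 0.1, 'qpos': array([ 1.10289912,  0.47772061,  0.02239697,  1.55637085, -0.01148936,
        1.10929749, -0.08307203]), 'joint_velocities': array([ 0.00182149, -0.00207337, -0.00095906, -0.00472306,  0.00131159,
       -0.00010454, -0.00109552]), 'joint_torque': array([ 4.96762310e-03, -5.97759390e+01,  1.61441412e+00, -2.81954098e+01,
        1.28852378e-02,  5.06944794e-03,  2.00689470e-05]), 'tcp_pos': array([ 0.23747316, -0.63139687,  0.30301405]), 'orientation': array([-8.02753633e-04,  9.83861114e-01,  1.78931867e-01, -2.25244054e-04]), 'force': array([ 0.00740181, -0.62521161,  0.45229148]), 'torque': array([-0.00635657,  0.03733407,  0.01611509]), 'opening': 0.08527475228690673} 0.0726
```

View pics/scene0.png

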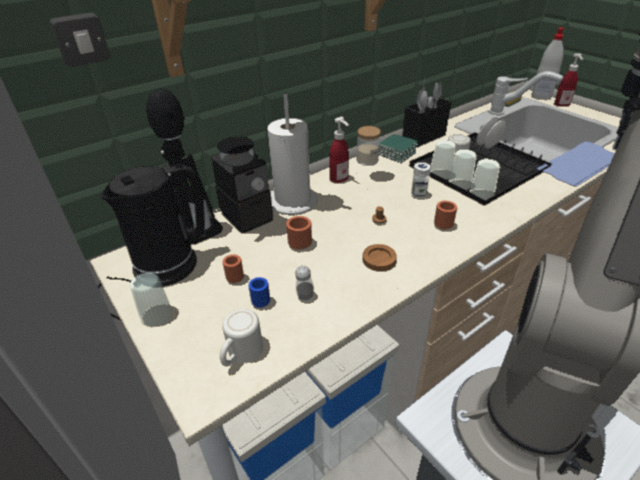

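View pics/side0.png

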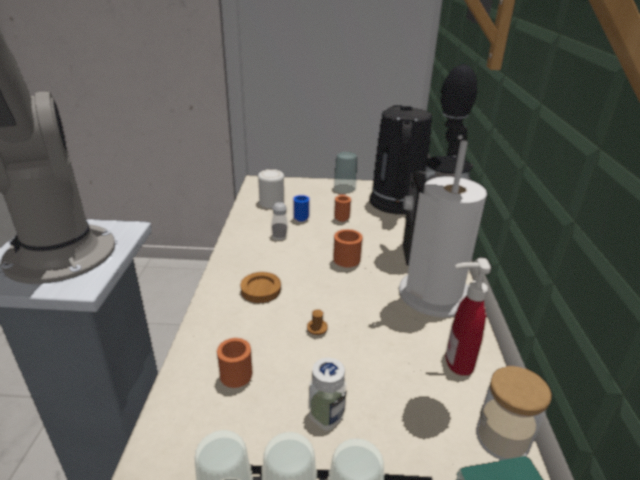

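Scene picture: orange crocks at (300,232), (445,215) and (233,268), the last one small. The lid is at (379,215) and the stand at (379,257). The blue look-alike is at (260,291). Bystanders: shaker (304,284), mug (241,337), glass (150,300), spice jar (420,180). I still have to measure which of (300,232) and (445,215) is the large crock.

```bash
cat >> h.py <<'E'
from scipy.optimize import least_squares
def circ(xy,r=None,iters=3):
    xy=np.asarray(xy); c=xy.mean(0)
    if r is None:
        f=lambda q:np.hypot(xy[:,0]-q[0],xy[:,1]-q[1])-q[2]; q0=[*c,.03]
    else:
        f=lambda q:np.hypot(xy[:,0]-q[0],xy[:,1]-q[1])-r; q0=c
    s=least_squares(f,q0,loss="soft_l1",f_scale=.001)
    return s.x, np.sqrt(np.mean(s.fun**2))
E
python3 - <<'E'
from h import *
B={"scene":{"A":(300,232),"B":(445,215),"C":(233,268),"blue":(260,291),"lid":(379,215),"stand":(379,257),"salt":(304,284),"mug":(241,337),"glass":(150,300),"jar":(420,180)},
"side":{"A":(348,248),"B":(235,362),"C":(342,209),"blue":(301,209),"lid":(317,323),"stand":(261,287),"salt":(280,221),"mug":(271,190),"glass":(345,173),"jar":(328,392)}}
for n in B:
    W=np.load(f"pics/{n}0.npy")
    print(n,"table z",np.nanmedian(W[(W[...,0]>.4)&(abs(W[...,2])<.01)][:,2]))
    for k,(u,v) in B[n].items():
        w=W[max(v-32,0):v+33,u-32:u+33].reshape(-1,3); w=w[w[:,2]>.006]
        c=np.median(W[v-3:v+4,u-3:u+4].reshape(-1,3),0)
        w=w[np.hypot(*(w[:,:2]-c[:2]).T)<.06]
        zt=np.percentile(w[:,2],98); top=w[w[:,2]>zt-.006]
        q,e=circ(top[:,:2])
        print(k,"c",c.round(3),"ztop",zt.round(3),"topfit",q.round(4),round(e,4),len(top),"bbox",w[:,:2].min(0).round(3),w[:,:2].max(0).round(3))
E
```

```text
scene table z 0.00010742824138630414
A c [0.62  0.03  0.064] ztop 0.071 topfit [0.6445 0.0161 0.0281] 0.0025 175 bbox [ 0.611 -0.016] [0.678 0.048]Traceback (most recent call last):
  File "<stdin>", line 11, in <module>
    return _quantile_unchecked(
        a, q, axis, out, overwrite_input, method, keepdims, weights)
    return _ureduce(a,
                    func=_quantile_ureduce_func,
    ...<5 lines>...
                    overwrite_input=overwrite_input,
                    method=method)
    r = func(a, **kwargs)
    result = _quantile(arr,
                       quantiles=q,
    ...<2 lines>...
                       out=out,
                       weights=wgt)
    slices_having_nans = np.isnan(arr[-1, ...])
                                  ~~~^^^^^^^^^
IndexError: index -1 is out of bounds for axis 0 with size 0
```

```bash
cat > m.py <<'E'
from h import *
B={"scene":{"A":(300,232),"B":(445,215),"C":(233,268),"blue":(260,291),"lid":(379,215),"stand":(379,257),"salt":(304,284),"mug":(241,337),"glass":(150,300),"jar":(420,180)},
"side":{"A":(348,248),"B":(235,362),"C":(342,209),"blue":(301,209),"lid":(317,323),"stand":(261,287),"salt":(280,221),"mug":(271,190),"glass":(345,173),"jar":(328,392)}}
for n in B:
    W=np.load(f"pics/{n}0.npy")
    for k,(u,v) in B[n].items():
        w=W[max(v-32,0):v+33,u-32:u+33].reshape(-1,3); w=w[w[:,2]>.006]
        c=W[v-12:v+13,u-12:u+13].reshape(-1,3); c=np.median(c[c[:,2]>.006],0)
        w=w[np.hypot(*(w[:,:2]-c[:2]).T)<.06]
        if len(w)<5: print(k,c,len(w)); continue
        zt=np.percentile(w[:,2],98); top=w[w[:,2]>zt-.006]
        q,e=circ(top[:,:2])
        print(n,k,"ztop",zt.round(3),"fit",q.round(4),round(e,4),len(top),"bbox",w[:,:2].min(0).round(3),w[:,:2].max(0).round(3))
E
python3 m.py
```

```text
scene A ztop 0.071 fit [0.6446 0.0161 0.0282] 0.0027 179 bbox [ 0.611 -0.016] [0.679 0.048]
scene B ztop 0.068 fit [ 0.4667 -0.3336  0.0226] 0.0029 137 bbox [ 0.439 -0.362] [ 0.493 -0.306]
scene C ztop 0.063 fit [0.6322 0.2133 0.0184] 0.0025 135 bbox [0.611 0.19 ] [0.656 0.235]
scene blue ztop 0.063 fit [0.528  0.2051 0.0184] 0.0023 164 bbox [0.506 0.184] [0.551 0.227]
scene lid ztop 0.045 fit [ 0.5915 -0.2135  0.0084] 0.0031 41 bbox [ 0.571 -0.232] [ 0.611 -0.193]
scene stand ztop 0.022 fit [ 0.4705 -0.1002  0.0354] 0.0047 389 bbox [ 0.428 -0.144] [ 0.511 -0.058]
scene salt ztop 0.089 fit [0.4823 0.118  0.0094] 0.0034 93 bbox [0.461 0.098] [0.498 0.137]
scene mug ztop 0.086 fit [0.4377 0.2956 0.0239] 0.008 747 bbox [0.404 0.259] [0.472 0.358]
scene glass ztop 0.105 fit [0.6382 0.4049 0.0206] 0.0068 441 bbox [0.606 0.371] [0.672 0.438]
scene jar ztop 0.1 fit [ 0.614  -0.3943  0.0167] 0.0057 112 bbox [ 0.584 -0.416] [ 0.644 -0.362]
side A ztop 0.07 fit [0.646  0.0121 0.028 ] 0.0025 234 bbox [ 0.614 -0.021] [0.678 0.045]
side B ztop 0.066 fit [ 0.4688 -0.3384  0.0231] 0.0024 445 bbox [ 0.441 -0.365] [ 0.495 -0.31 ]
side C ztop 0.062 fit [0.6335 0.2093 0.0183] 0.0028 103 bbox [0.612 0.185] [0.656 0.238]
side blue ztop 0.062 fit [0.5296 0.2012 0.0185] 0.0026 103 bbox [0.507 0.178] [0.551 0.224]
side lid ztop 0.044 fit [ 0.592  -0.2156  0.0083] 0.0026 98 bbox [ 0.573 -0.235] [ 0.611 -0.199]
side stand ztop 0.021 fit [ 0.4727 -0.1057  0.0351] 0.0046 557 bbox [ 0.431 -0.147] [ 0.513 -0.06 ]
side salt ztop 0.088 fit [0.4856 0.1133 0.0096] 0.0035 61 bbox [0.463 0.089] [0.505 0.129]
side mug ztop 0.085 fit [0.4416 0.2884 0.0243] 0.0077 229 bbox [0.406 0.253] [0.476 0.322]
side glass ztop 0.104 fit [0.6413 0.3978 0.0209] 0.0064 147 bbox [0.608 0.363] [0.673 0.426]
side jar ztop 0.099 fit [ 0.6155 -0.4004  0.0162] 0.0053 658 bbox [ 0.588 -0.426] [ 0.643 -0.379]
```

A is the large crock at about (0.645,0.014), top z 0.070. B is the medium at (0.468,-0.336), top 0.066. C is the small at (0.633,0.211), top 0.062, in orange rather than blue. Next I go near with the wrist camera over the stand and over the large crock.

Run:
```python
from h import *
Q=[0,1,0,0]
env.reach([.471,-.103,.32],Q); env.dwell(.2)
s=env.get_state(); print(s["time"],s["tcp_pos"],s["qpos"].round(2))
p,d,W=cloud("wrist"); cv2.imwrite("pics/w_stand.png",p); np.save("pics/w_stand.npy",W)
env.movel([.645,.014,.30],velocity=.2); env.dwell(.2)
s=env.get_state(); print(s["time"],s["tcp_pos"],s["qpos"].round(2))
p2,d,W2=cloud("wrist"); cv2.imwrite("pics/w_large.png",p2); np.save("pics/w_large.npy",W2)
cv2.imwrite("pics/w_both.png",cv2.resize(np.hstack([p,p2]),(800,300)))
def rep(W,c,r,zlo,zhi,n):
    w=W.reshape(-1,3); w=w[(np.hypot(w[:,0]-c[0],w[:,1]-c[1])<r)&(w[:,2]>zlo)&(w[:,2]<zhi)]
    if len(w)>5: q,e=circ(w[:,:2]); print(n,len(w),q.round(4),round(e,4),"bbox mid",((w.min(0)+w.max(0))/2).round(4),(w.max(0)-w.min(0)).round(4))
for X in (W,W2):
    rep(X,(.4715,-.103),.05,.015,.026,"stand"); rep(X,(.645,.014),.045,.062,.076,"large"); rep(X,(.592,-.215),.03,.036,.05,"lid")
```

```text
2.375 [ 0.47102935 -0.10360652  0.31994523] [ 0.37  0.16 -0.32  1.97  0.06  1.02 -1.54]
3.825 [0.64460996 0.0132187  0.30038379] [ 0.13  0.45 -0.34  1.62  0.16  1.1  -1.82]
stand 3050 [ 0.4729 -0.103   0.0349] 0.0043 bbox mid [ 0.4727 -0.1026  0.0184] [0.0832 0.0828 0.0068]
large 1558 [0.6446 0.0133 0.0274] 0.0024 bbox mid [0.644  0.0141 0.0665] [0.0594 0.0633 0.009 ]
lid 407 [ 0.592  -0.2132  0.0079] 0.0026 bbox mid [ 0.5923 -0.2137  0.0408] [0.0216 0.0211 0.0095]
stand 1240 [ 0.4744 -0.1019  0.0348] 0.0045 bbox mid [ 0.4731 -0.0932  0.0186] [0.0842 0.0646 0.007 ]
large 2047 [0.6477 0.0145 0.0277] 0.0024 bbox mid [0.6472 0.0147 0.0667] [0.0637 0.0632 0.0095]
lid 312 [ 0.5936 -0.2126  0.0083] 0.0026 bbox mid [ 0.5931 -0.2138  0.0407] [0.0219 0.0221 0.0094]
```

View pics/w_both.png

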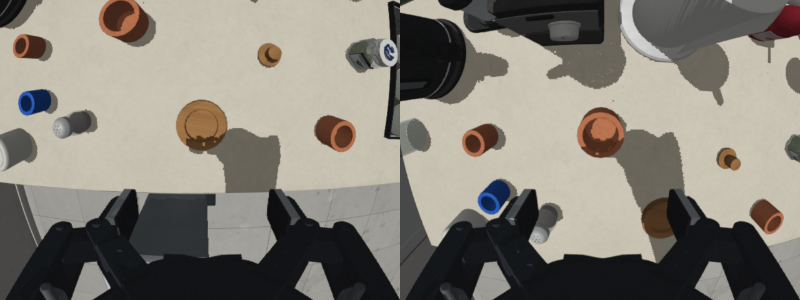

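```bash
cat >> h.py <<'E'
STAND=np.array([.4728,-.1028])
def st(m=""):
    s=env.get_state(); print(m,"t",round(s["time"],2),"tcp",s["tcp_pos"].round(4),"open",round(s["opening"],4),"F",s["force"].round(1)); return s
def pick(xy,tcpz,zhi,f=40,opening=.085):
    env.grip(opening)
    z0=env.get_state()["tcp_pos"][2]
    env.movel([*xy,z0],velocity=.2)
    env.movel([*xy,tcpz+.04],velocity=.2); hit=env.movel([*xy,tcpz],velocity=.06,stop_force=8)
    st(f"down hit={hit}"); env.grip(0.0,f_grip=f); s=st("gripped")
    env.movel([*xy,zhi],velocity=.15); st("lifted")
    return s["tcp_pos"][2]
def place(xy,seat,zhi):
    env.movel([*xy,zhi],velocity=.2)
    env.movel([*xy,seat+.025],velocity=.12); env.dwell(.2); st("above")
    hit=env.movel([*xy,seat-.003],velocity=.02,stop_force=6); s=st(f"seat want {seat:.4f} hit={hit}")
    return s["tcp_pos"][2]-seat
E
python3 - <<'E'
from h import *
c=calibration("wrist"); R,_=cv2.Rodrigues(np.array(c["rvec"])); print("cam rel tcp",-R.T@np.array(c["tvec"]).ravel()-env.get_state()["tcp_pos"])
z=pick((.6473,.0146),.097,.26)
print("dz",place(STAND,z+.012,.26))
for n in("side","wrist"):
    p,d,W=cloud(n); cv2.imwrite(f"pics/p1{n}.png",p); np.save(f"pics/p1{n}.npy",W)
E
```

```text
cam rel tcp [ 0.07493756 -0.00099619  0.06921185]
down hit=False t 6.12 tcp [0.6475 0.0146 0.0971] open 0.0851 F [-0.6  0.1 -0. ]
gripped t 6.45 tcp [0.6479 0.0146 0.0979] open 0.064 F [-1.3 -0.   3.7]
lifted t 7.68 tcp [0.6467 0.0145 0.2587] open 0.0643 F [ 0.3  0.7 -1.5]
above t 10.28 tcp [ 0.4732 -0.1029  0.1355] open 0.0644 F [-0.3  0.4 -1.8]
seat want 0.1099 hit=True t 11.42 tcp [ 0.4728 -0.1027  0.1098] open 0.064 F [-1.5  0.2  5.5]
dz -7.669332987390864e-05
```

Contact came exactly at the computed seated height. I'll release, rise and check, then look at the medium crock.

```bash
cat >> h.py <<'E'
def ring(W,c,r,zc,n,tol=.005):
    w=W.reshape(-1,3); w=w[(np.hypot(w[:,0]-c[0],w[:,1]-c[1])<r)&(abs(w[:,2]-zc)<tol)]
    if len(w)<6: print(n,"few",len(w)); return None
    q,e=circ(w[:,:2]); mid=(w.min(0)+w.max(0))/2
    print(n,len(w),"fit",q.round(4),"mid",mid.round(4),"ext",(w.max(0)-w.min(0)).round(4),"zmed",np.median(w[:,2]).round(4)); return (q[:2]+mid[:2])/2
def look(name):
    env.dwell(.2); p,d,W=cloud("wrist"); cv2.imwrite(f"pics/{name}.png",p); return p,W
def release(xy,zhi):
    env.grip(.085); st("open"); z=env.get_state()["tcp_pos"][2]
    env.movel([*xy,z+.05],velocity=.1); env.movel([*xy,zhi],velocity=.2)
E
python3 - <<'E'
from h import *
release(STAND,.36); p,W=look("r1"); ring(W,STAND,.045,.082,"large placed"); ring(W,STAND,.05,.02,"stand")
env.movel([.468,-.336,.30],velocity=.2); p2,W2=look("w_med"); ring(W2,(.468,-.336),.045,.066,"medium"); st()
cv2.imwrite("pics/r1both.png",cv2.resize(np.hstack([p,p2]),(800,300)))
E
```

```text
open t 11.86 tcp [ 0.472  -0.1027  0.109 ] open 0.0849 F [-0.2  0.8  0.1]
large placed 1508 fit [ 0.4724 -0.1039  0.0278] mid [ 0.4721 -0.104   0.0801] ext [0.063  0.0634 0.0062] zmed 0.081
stand 2024 fit [ 0.4856 -0.1027  0.027 ] mid [ 0.4807 -0.1035  0.0204] ext [0.0656 0.0822 0.0092] zmed 0.0205
medium 1591 fit [ 0.4689 -0.3365  0.0229] mid [ 0.4686 -0.3366  0.0643] ext [0.0531 0.0528 0.0065] zmed 0.065
 t 15.53 tcp [ 0.4683 -0.3354  0.3003] open 0.0847 F [-0.3 -0.  -0.2]
```

View pics/r1both.png

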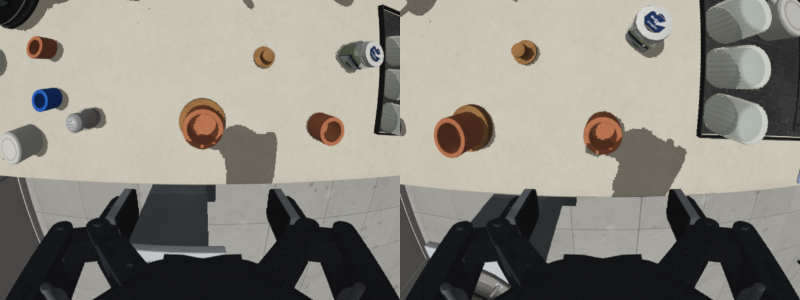

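Large crock is seated at (.4722,-.104), rim level at z≈0.081. Medium crock is at (.4688,-.3366), with the jar well clear of the gripper.

Run:
```python
from h import *
T=np.array([.4723,-.1037])
z=pick((.4688,-.3366),.093,.28)
dz=place(T,z+.074,.28); print("dz",dz)
if abs(dz)<.003:
    release(T,.38); p,W=look("r2"); ring(W,T,.045,.140,"medium placed"); ring(W,T,.05,.082,"large")
    env.movel([.633,.211,.30],velocity=.25); p2,W2=look("w_small"); ring(W2,(.633,.211),.04,.062,"small"); st()
    cv2.imwrite("pics/r2both.png",cv2.resize(np.hstack([p,p2]),(800,300)))
```

```text
down hit=False t 17.79 tcp [ 0.4689 -0.3367  0.093 ] open 0.0847 F [ 0.4 -0.6 -0.5]
gripped t 18.19 tcp [ 0.4691 -0.3367  0.0937] open 0.0541 F [-1.4  1.   5.9]
lifted t 19.59 tcp [ 0.4683 -0.3363  0.279 ] open 0.0543 F [ 0.1 -0.5 -3.1]
above t 21.98 tcp [ 0.4727 -0.1038  0.1934] open 0.054 F [ 1.2 -0.3 -2.6]
seat want 0.1677 hit=True t 23.12 tcp [ 0.4723 -0.1037  0.1676] open 0.0542 F [-1.5 -0.9  5.8]
dz -6.108574021315705e-05
open t 23.54 tcp [ 0.4714 -0.1036  0.1667] open 0.0849 F [-1.1  1.  -0.5]
medium placed 1528 fit [ 0.4721 -0.1048  0.0229] mid [ 0.4709 -0.1048  0.1382] ext [0.0544 0.0533 0.0064] zmed 0.139
large 1170 fit [ 0.4827 -0.1031  0.0207] mid [ 0.4783 -0.1038  0.0821] ext [0.0507 0.0628 0.0098] zmed 0.0852
small 1110 fit [0.6353 0.212  0.0182] mid [0.6349 0.2118 0.0602] ext [0.0428 0.0421 0.0063] zmed 0.0609
 t 27.26 tcp [0.633  0.2103 0.3004] open 0.0847 F [0.1 0.1 0.2]
```

View pics/r2both.png

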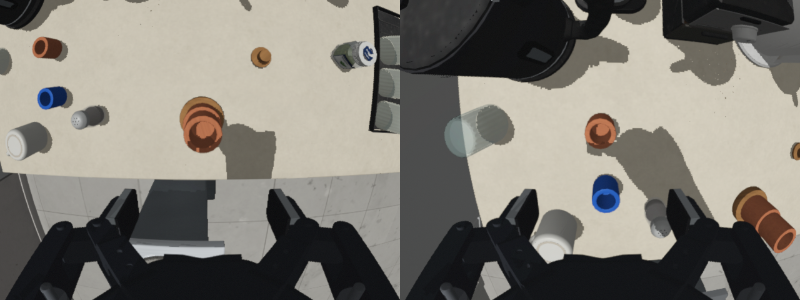

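Run:
```python
import numpy as np
for n in("scene","side"):
    w=np.load(f"pics/{n}0.npy").reshape(-1,3); w=w[(w[:,2]>.08)&(w[:,2]<.3)]
    d=np.hypot(w[:,0]-.635,w[:,1]-.212); o=np.argsort(d)
    far=w[o][::1]; m=(abs(far[:,0]-.635)<.2)&(abs(far[:,1]-.212)<.2); print(n,far[m][::40][:10].round(3).tolist())
```

```text
scene [[0.727, 0.279, 0.101], [0.73, 0.279, 0.105], [0.729, 0.283, 0.111], [0.727, 0.287, 0.097], [0.725, 0.29, 0.12], [0.72, 0.296, 0.091], [0.73, 0.287, 0.127], [0.722, 0.296, 0.161], [0.726, 0.293, 0.157], [0.736, 0.281, 0.179]]
side [[0.729, 0.272, 0.096], [0.734, 0.273, 0.132], [0.738, 0.269, 0.166], [0.734, 0.277, 0.138], [0.739, 0.271, 0.106], [0.722, 0.295, 0.083], [0.724, 0.293, 0.112], [0.727, 0.29, 0.108], [0.733, 0.283, 0.199], [0.732, 0.286, 0.214]]
```

Run:
```python
from h import *
T=np.array([.4718,-.1043])
z=pick((.6350,.2117),.089,.32)
dz=place(T,z+.132,.32); print("dz",dz)
if abs(dz)<.003:
    release(T,.44); p,W=look("r3"); ring(W,T,.045,.194,"small placed"); ring(W,T,.05,.140,"medium")
    env.movel([.592,-.2135,.30],velocity=.25); p2,W2=look("w_lid"); ring(W2,(.592,-.2135),.03,.044,"lid",.004); st()
    cv2.imwrite("pics/r3both.png",cv2.resize(np.hstack([p,p2]),(800,300)))
```

```text
down hit=False t 29.55 tcp [0.6351 0.2119 0.0891] open 0.0852 F [-0.1  0.1  0.7]
gripped t 30.02 tcp [0.6353 0.2119 0.0896] open 0.0436 F [-0.3 -0.   4.2]
lifted t 31.71 tcp [0.6346 0.2115 0.3188] open 0.0438 F [-0.5 -0.4 -1.5]
above t 34.59 tcp [ 0.4723 -0.1043  0.2474] open 0.0434 F [ 0.1  0.3 -1.4]
seat want 0.2216 hit=True t 35.73 tcp [ 0.4718 -0.1043  0.2215] open 0.0439 F [-2.2  0.9  5.8]
dz -0.00012559714854235016
open t 36.23 tcp [ 0.471  -0.1043  0.2206] open 0.0848 F [-0.2  0.1 -0.8]
small placed 1102 fit [ 0.4719 -0.1055  0.0183] mid [ 0.4716 -0.1059  0.1921] ext [0.0432 0.043  0.0062] zmed 0.193
medium 815 fit [ 0.4802 -0.1049  0.0178] mid [ 0.4774 -0.1053  0.1401] ext [0.0417 0.0527 0.0098] zmed 0.14
lid 460 fit [ 0.5929 -0.2142  0.0078] mid [ 0.5928 -0.2143  0.0427] ext [0.0213 0.0218 0.0053] zmed 0.0431
 t 39.38 tcp [ 0.592  -0.213   0.3012] open 0.0848 F [ 0.3 -0.3  0.4]
```

View pics/r3both.png

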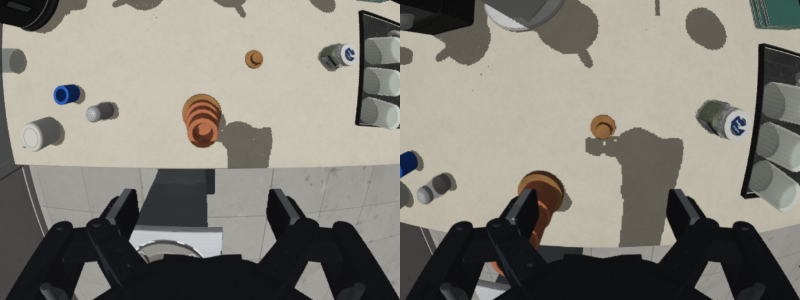

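Run:
```python
from h import *
env.movel([.5929,-.2142,.2],velocity=.15); p,d,W=cloud("side"); cv2.imwrite("pics/s_lid.png",p); st()
```

```text
t 40.25 tcp [ 0.5937 -0.2143  0.2013] open 0.085 F [-0.1 -0.2  1.9]
```

View pics/s_lid.png

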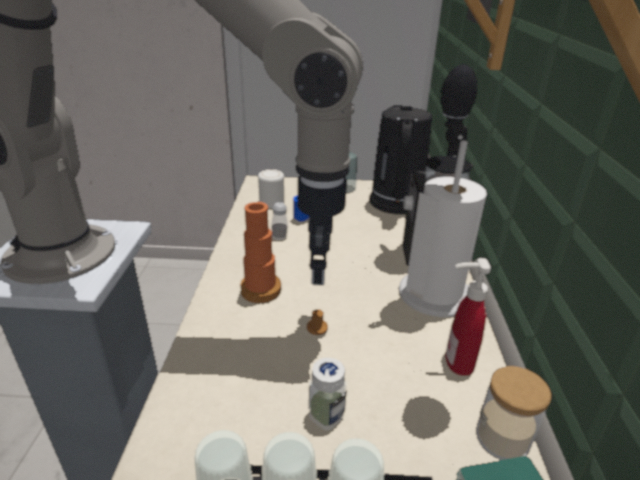

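Side view: the tower stands upright at (258,250). The wrist is well above its height and the lid at (317,322) is clear for the descent.

Run:
```python
from h import *
T=np.array([.4717,-.1048])
z=pick((.5929,-.2142),.091,.38,f=30,opening=.06)
dz=place(T,z+.186,.38); print("dz",dz)
p,d,W=cloud("side"); cv2.imwrite("pics/s_lid2.png",p[100:350,130:430])
if abs(dz)<.003:
    env.grip(.07); st("open"); env.movel([*T,z+.186+.06],velocity=.08); env.movel([*T,.5],velocity=.2)
    p,W=look("r4"); ring(W,T,.03,.230,"lid placed",.004); ring(W,T,.05,.194,"small",.004)
    p,d,W=cloud("side"); cv2.imwrite("pics/s_end.png",p); np.save("pics/side_end.npy",W); st()
```

```text
down hit=False t 42.19 tcp [ 0.5931 -0.2142  0.0911] open 0.06 F [-0.1 -0.1  0.5]
gripped t 42.62 tcp [ 0.5931 -0.2142  0.0914] open 0.0212 F [-1.6 -0.8  3.3]
lifted t 44.69 tcp [ 0.5926 -0.2142  0.3791] open 0.0208 F [ 0.8 -0.  -1.6]
above t 46.66 tcp [ 0.4721 -0.1049  0.3032] open 0.0208 F [ 0.   0.7 -1.4]
seat want 0.2774 hit=True t 47.8 tcp [ 0.4718 -0.1049  0.2774] open 0.0209 F [-1.2  0.3  5.9]
dz -6.535595222284529e-05
open t 48.38 tcp [ 0.471  -0.1048  0.2764] open 0.0698 F [-0.5  0.3 -0.1]
lid placed 428 fit [ 0.4714 -0.1059  0.0077] mid [ 0.4713 -0.1063  0.2287] ext [0.0212 0.0216 0.0051] zmed 0.2291
small 266 fit [ 0.4708 -0.1057  0.0204] mid [ 0.4716 -0.1053  0.194 ] ext [0.0438 0.0424 0.0079] zmed 0.1932
 t 50.55 tcp [ 0.4716 -0.1048  0.4993] open 0.07 F [-0.4 -0.9 -0.1]
```

View pics/s_end.png

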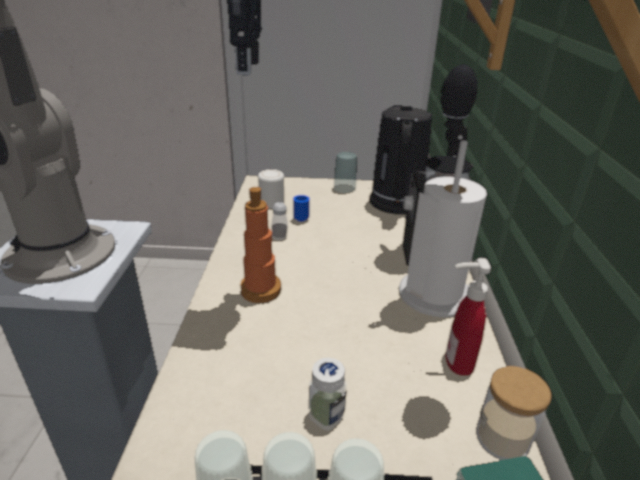

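The tower is complete and upright at (258,250) with the lid on. Shaker, mug, glass and jar are at the same pixels as at the start, and the gripper is well clear above. Handing in.

```bash
python3 -c "
from h import *
env.dwell(.3); job.job_done()"
```

```text
the job is handed in; nothing more can be done
```

The tower is built on the stand: large, medium and small crock, then the lid. I let go of everything, raised the gripper clear and handed the job in at about 51 s, with no verdict reported.

- **Seating:** each part met its contact force within 0.2 mm of the computed seated height.
- **Last wrist check:** the knob axis read about (0.471, -0.106) and the small crock's about (0.471, -0.1055), so about 1 mm apart. The stand read (0.473, -0.103), so the knob is about 3–4 mm off it, where 10 mm is allowed. Part of that is probably camera bias with height.
- **Heights:** the lid's top reads z ≈ 0.229, where 0.230 is nominal.
- **Bystanders:** in the final side view the tower is upright, and the shaker, mug, glass and spice jar look unmoved. I judged that from the picture and did not re-measure their positions.

No check failed.

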